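# Close the open cam lock on the dough roller's cover

### The arm

A 6-joint arm with a two-finger parallel gripper is mounted at the origin on the work surface. World frame = base frame: x ahead of the robot, y to its left, z up, the work surface at z = 0. Lengths are in m, angles in rad, forces in N, time in s.
With the tool pointing down it reaches from about 0.25 to 0.775 m from the base axis. Payload 4 kg.
Tool frame: the origin (TCP) lies on the centre line of the jaws, within the pads' length; the fingertips stand 8 mm ahead of it and the grasp point (between the pads) lies 11 mm behind it; z points along the fingers, y is the direction in which the jaws open and shut (so a half turn about z gives the same grasp; the last joint's range is limited). The gripper opens to 94 mm and grips with 3 to 60 N. Pads are 16 mm wide; open, the fingers measure 119 mm over their backs; the gripper's body (75 mm by 177 mm) begins 78 mm behind the grasp point.
Start: joints at [1.065, 0.087, 1.371, -0, 1.684, -0.103], TCP at [0.216, 0.506, 0.214] pointing down, gripper open.
Joint ranges: [-3.1, 3.1], [-0.76, 2.03], [0.27, 2.55], [-1.08, 4.22], [0.17, 2.65], [-2.57, 2.57]. Speed limits (rad/s): [2.79, 2.79, 3.14, 3.14, 3.14, 3.14].

### API

Orientations are given as [roll, pitch, yaw] about the fixed x, y, z axes, in that order (R = Rz(yaw) Ry(pitch) Rx(roll)).
In Python, from bench import robot gives the robot as it stands.
- The arm moves only by the shell command python3 -m crank 'ROWS' [OPENING]. ROWS is JSON, a list of rows, each a list of 4 numbers: the shift along the tool's x, y, z scaled (see below), then the turn about the tool's z scaled (see below). A call has exactly 10 rows; each row shifts and turns the commanded pose from where the row before left it, along the tool's axes as they then stand; what a row does not reach is not made up. The controller multiplies each number of a shift by 0.2 m and each number of a turn by pi/2 rad. A row lasts 1/8 s, in which the tool goes at most 62.5 mm and 10.7 degrees, less where a joint would pass 70% of its speed; a pose out of reach is approached as far as the arm can. A call with a number of a shift or a turn outside -1 to 1 is refused whole. A call with a gripper value outside its range is refused whole. OPENING is the gripper command: -1 is fully open, 1 is shut, values between are in proportion, set as the call begins (- or left out, the last holds). The fingers move at their own pace and stop on an object; the grip force is fixed at half the most. Time passes only in rows, so rows that do not move let the fingers close, or fill a call up. It gives the time, the measured TCP pose, the force and the opening at its end, in the units of the state.
- robot.get_obs(): the state, without advancing time (a new reading comes with each control period).
- robot.snapshot(name): name is "scene" or "top" or "wrist"; returns (picture, depth): 480x640x3 uint8, red, green, blue; 480x640 float32, m along the optical axis (not along the pixel's ray), 0 where there is no reading.
- robot.camera_params(name): a dict with "fx", "fy", "cx", "cy" (pixels), "distortion" ([k1, k2, p1, p2, k3] as OpenCV has them; the pictures are not rectified), "world_from_camera" (4x4, takes a point from camera to world coordinates). Camera axes: x right, y down, z forward; pixel columns grow to the right and rows downward; lengths in m; the calibration is good to about 2 mm. A picture is of the moment at which its call begins: read the wrist's pose just before it. camera_params takes no time and is no camera call; for the wrist camera it gives the pose at the moment of the call.
- robot.close_job(): hands the job in, once; it reports no verdict.
The state is a dict: "time": time; "joint_positions": joint angles; "qvel": joint speeds; "joint_torque": joint torques, N m; "tool_pos": TCP position; "ee_rot": TCP orientation; "wrist_force": force on the tool from outside, world axes, zero at the start; "wrist_torque": the same for the moment, N m; "width": finger opening in m.
Only numpy, scipy, OpenCV 4.12 (cv2) and the standard library are available. Lean on these libraries where they do the work, as an engineer would, in place of code of your own. Each camera call takes 0.05 s, during which the arm holds its last target.

### The job

One of the two slotted locks on top of the dough roller has been left open: its slot runs across, away from the black index bars, while the other lock's slot points at its bars. Take the key with the flat paddle handle from the white stand, set its blade into the slot of the open lock and turn it clockwise about a quarter turn until it comes up against its stop. Leave the key standing in that lock, and leave the other lock closed.

Things in the scene. Friction and masses are not known exactly. Their poses are not given: they have to be found in the camera images.
- key_grip (a point): Centre of the black paddle handle (44 along x, 14 thick along y, 50 high) of the upright key; x along its blade, z up. Below this point: paddle's foot 25 mm, underside of the shoulder disc (52 wide) 47, blade tip 63. Blade 46 x 6 mm. 0.16 kg. It stands blade down in a white stand 30 mm high; lift 20 mm to clear. 100 mm away along x stands a round-knobbed key, not wanted.
- lock_slot (a point): Open lock's axis, level with the top of its round steel head (68 mm wide, 20 high), on the white dough roller; x along the slot, turning with the head, z up. Slot open at both ends, 10 mm wide, 20 deep, its top 7 mm flaring to 20 wide. Key fully in: shoulder rests on the head, paddle centre 47 mm above this point. The closed lock, alike, is 150 mm beside it; either may be the left one.
- lock (a joint): Angle of the open lock: 0 with its slot across the machine (left to right), growing clockwise seen from above, 1.571 closed at a firm stop, slot pointing at the black index bars. Starts at 0 to 0.25. Stays where it is left; turning takes 0.12 N m. The blade has 0.09 rad of play in the slot, so turn the key that much further.
- lock2 (a joint): Angle of the other lock, measured the same way; it is closed at the start (1.5 to 1.57) and must stay so.
There are look-alikes about, which are no part of the job. What is shaped like the part that bears key_grip but blue is not meant.

How it is judged:
On the way:
1. the blade is in the open lock's slot before the lock is turned: paddle centre within 18 mm of the lock's axis, blade at least 8 mm deep, lock angle still below 0.7 (horizontal distance between key_grip and lock_slot below 0.018 m and z of key_grip in the frame of lock_slot below 0.055 m and angle between key_grip's own z axis and vertical below 0.2 rad and value of joint lock below 0.7 rad), for 0.1 s.
At the end, for the whole second after the job is handed in: The open lock is closed to within 11 degrees of its stop (angle above 1.38); the key stands in it, let go and at rest: paddle centre within 18 mm of the axis, blade at least 8 mm deep, tilt under 11 degrees; the other lock is still closed (above 1.3) (value of joint lock above 1.38 rad and horizontal distance between key_grip and lock_slot below 0.018 m and z of key_grip in the frame of lock_slot below 0.055 m and angle between key_grip's own z axis and vertical below 0.2 rad and linear speed of key below 0.02 m/s and value of joint lock2 above 1.3 rad); the robot touches nothing.
It fails at once if the other lock is turned open (angle below 1.2) (value of joint lock2 below 1.2 rad).
It also fails if it takes over 38 s, if anything falls off the work surface, if the arm or the gripper's body presses on something with over 40 N, if the wrist force passes 120 N, or if a joint passes its speed limit or range.

## Working session

There is one attempt and no reset: what is moved stays moved. The work goes in short steps, Python scripts to look and compute and a shell command to move; the robot and the scene stay as the last step left them, time stands still between calls to the robot, and variables do not carry over. Pictures are saved under pics/ and viewed, and the job is handed in when it is done.

```bash
mkdir -p pics; ls
python3 - <<'E'
from bench import robot
import cv2,numpy as np,json
o=robot.get_obs();print(o)
for n in ["scene","top"]:
    p,d=robot.snapshot(n);c=robot.camera_params(n)
    cv2.imwrite(f"pics/{n}0.png",p[:,:,::-1]);np.savez(f"{n}0.npz",p=p,d=d,T=c["world_from_camera"],K=[c["fx"],c["fy"],c["cx"],c["cy"]],D=c["distortion"])
    print(n,c)
E
```

```text
pics
{'time': 0.0, 'joint_positions': array([ 1.06487236e+00,  8.79377509e-02,  1.37221052e+00, -2.69919349e-05,
        1.68360384e+00, -1.03056385e-01]), 'qvel': array([ 0.00155525,  0.00092448, -0.00049564,  0.00172705,  0.0009036 ,
       -0.00030096]), 'joint_torque': array([-1.94896602e-03, -3.40201414e+01, -3.02411163e+01,  7.15942704e-02,
        3.34008748e-02, -1.68980737e-04]), 'tool_pos': array([0.21536839, 0.5055125 , 0.21233578]), 'ee_rot': array([-3.13944190e+00, -1.95467254e-04,  2.73872186e+00]), 'wrist_force': array([ 0.59109075, -0.53753537, -0.32534403]), 'wrist_torque': array([ 0.00455975, -0.00635092, -0.00648489]), 'width': 0.09400566122404122}
scene {'fx': 505.88101823520833, 'fy': 505.88101823520833, 'cx': 316.85580804149754, 'cy': 242.0730665812532, 'distortion': array([-0.07534607,  0.        ,  0.        ,  0.        ,  0.        ]), 'world_from_camera': array([[ 0.44010594,  0.64982517, -0.61970478,  1.15081884],
       [ 0.89778776, -0.30548976,  0.31725879, -0.32713905],
       [ 0.01684928, -0.69599084, -0.71785294,  0.79044023],
       [ 0.        ,  0.        ,  0.        ,  1.        ]])}
top {'fx': 470.1517381348696, 'fy': 470.1517381348696, 'cx': 319.05475456164544, 'cy': 239.77884935678372, 'distortion': array([-0.07933668,  0.        ,  0.        ,  0.        ,  0.        ]), 'world_from_camera': array([[ 0.00998108, -0.99486051,  0.10076185,  0.4455329 ],
       [-0.99994193, -0.01033969, -0.00303736, -0.02355914],
       [ 0.0040636 , -0.10072569, -0.99490594,  0.87923713],
       [ 0.        ,  0.        ,  0.        ,  1.        ]])}
```

View pics/scene0.png

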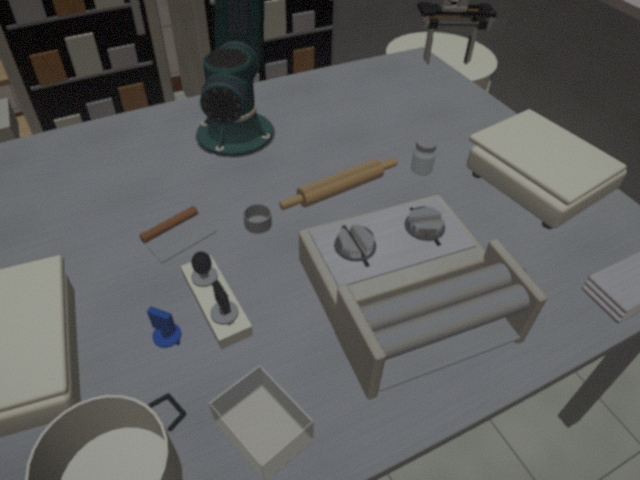

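View pics/top0.png

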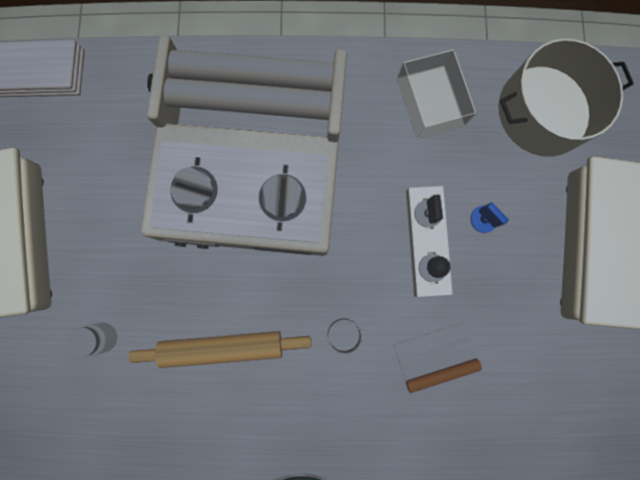

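The scene has two locks: the one at top-image (194,190) has its slot across, and the one at (283,197) has its slot on the bars. The white stand holds a paddle key at (433,208) and a round knob at (438,267). The blue look-alike at (488,217) is not the one meant. I'll enlarge both areas to confirm.

```bash
cat > h.py <<'E'
import numpy as np,cv2
def world(f,u,v,z=None):
    a=np.load(f);K=a["K"];T=a["T"];D=a["D"];d=a["d"]
    Km=np.array([[K[0],0,K[2]],[0,K[1],K[3]],[0,0,1]])
    n=cv2.undistortPoints(np.array([[[u,v]]],float),Km,D)[0,0]
    r=T[:3,:3]@np.array([n[0],n[1],1.])
    s=d[int(round(v)),int(round(u))] if z is None else (z-T[2,3])/r[2]
    return T[:3,3]+s*r
def cloud(f):
    a=np.load(f);K=a["K"];T=a["T"];D=a["D"];d=a["d"]
    Km=np.array([[K[0],0,K[2]],[0,K[1],K[3]],[0,0,1]])
    v,u=np.mgrid[:480,:640]
    n=cv2.undistortPoints(np.stack([u,v],-1).reshape(-1,1,2).astype(float),Km,D).reshape(480,640,2)
    P=np.dstack([n,np.ones((480,640))])*d[...,None]
    return P@T[:3,:3].T+T[:3,3],a["p"]
E
python3 - <<'E'
import cv2,numpy as np
from h import *
p=cv2.imread("pics/top0.png");s=cv2.imread("pics/scene0.png")
a=cv2.resize(p[150:240,150:330],(800,400),interpolation=3)
b=cv2.resize(p[175:305,395:520],(400,416),interpolation=3)
c=cv2.resize(s[235:360,140:260],(400,416),interpolation=3)
im=np.vstack([np.zeros((0,800,3),np.uint8),cv2.resize(a,(800,300)),cv2.resize(np.hstack([b,c]),(800,300))])
cv2.imwrite("pics/crop0.png",np.clip(im*1.5,0,255).astype(np.uint8))
P,_=cloud("top0.npz")
for u,v in [(194,190),(185,200),(283,197),(275,200),(220,160),(433,208),(438,267),(430,195),(418,250),(400,200)]: print(u,v,P[v,u].round(4))
E
```

```text
194 190 [0.6057 0.185  0.1062]
185 200 [0.585  0.1941 0.1251]
283 197 [0.5944 0.0348 0.1091]
275 200 [0.5859 0.0463 0.1268]
220 160 [0.6586 0.1436 0.1027]
433 208 [ 0.5811 -0.2188  0.0957]
438 267 [ 0.4813 -0.2268  0.0916]
430 195 [ 0.6169 -0.2302  0.0289]
418 250 [ 0.5147 -0.2063  0.0302]
400 200 [ 0.6125 -0.1797 -0.001 ]
```

View pics/crop0.png

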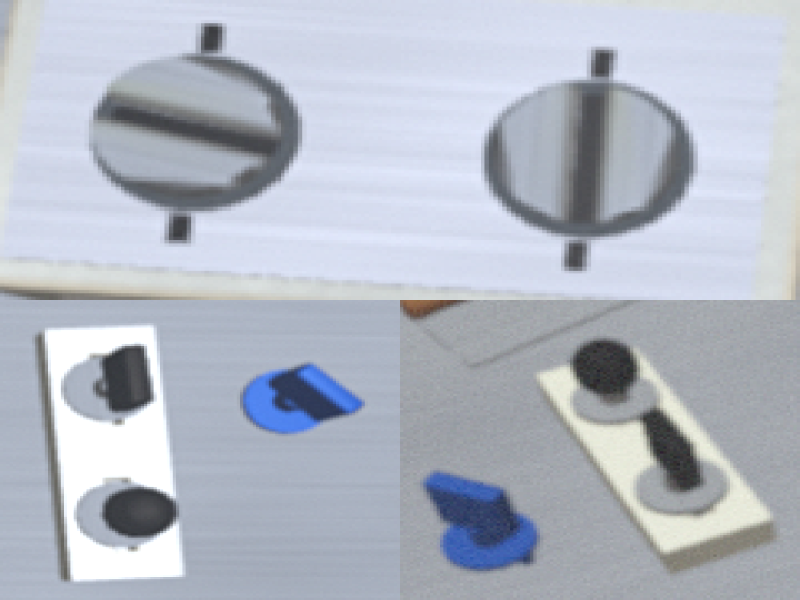

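The crop confirms the choice. The left lock (194,190) is open, with its slot across and tilted a little. The black flat paddle is at (433,208), and the round knob at (438,267) is not wanted. Next I'll measure the poses.

Run:
```python
import cv2,numpy as np
from h import *
for f in ["top0.npz","scene0.npz"]:
    P,p=cloud(f);X,Y,Z=P[...,0],P[...,1],P[...,2];g=p.mean(-1)
    print(f)
    # paddle
    m=(abs(X-.581)<.045)&(abs(Y+.217)<.035)&(Z>.058)&(Z<.115)&(g<70)
    q=P[m];print("paddle n",m.sum(),"z",np.percentile(q[:,2],[2,50,98]).round(4))
    t=q[q[:,2]>.092];print(" top",len(t),t.mean(0).round(4),t.min(0).round(4),t.max(0).round(4))
    for qq in (q,t):
        r=cv2.minAreaRect(qq[:,:2].astype(np.float32)*1000);print("  rect",r)
    # stand top
    m=(abs(X-.53)<.12)&(abs(Y+.215)<.07)&(abs(Z-.03)<.006)&(g>100)
    q=P[m];print("stand",len(q),q[:,2].mean(),cv2.minAreaRect(q[:,:2].astype(np.float32)*1000))
    # shoulder disc
    m=(abs(X-.581)<.045)&(abs(Y+.215)<.035)&(Z>.033)&(Z<.045)
    q=P[m];print("disc",len(q),q.mean(0).round(4),cv2.minEnclosingCircle(q[:,:2].astype(np.float32)*1000) if len(q) else 0)
    for c in [(.598,.19),(.59,.037)]:
        m=(np.hypot(X-c[0],Y-c[1])<.05)&(Z>.117)&(Z<.135)
        q=P[m];(cx,cy),r=cv2.minEnclosingCircle(q[:,:2].astype(np.float32)*1000)
        print("head",len(q),np.median(q[:,2]).round(4),cx,cy,r)
        cc=np.array([cx,cy])/1000
        m=(np.hypot(X-cc[0],Y-cc[1])<.030)&(Z<.1165)&(Z>.09)
        q=P[m][:,:2]
        l=cv2.fitLine(q.astype(np.float32),cv2.DIST_HUBER,0,.01,.01).ravel();print(" slot",len(q),l.round(4),np.degrees(np.arctan2(l[1],l[0])))
```

```text
top0.npz
paddle n 332 z [0.0599 0.0987 0.1036]
 top 196 [ 0.5816 -0.2235  0.1009] [ 0.5614 -0.2313  0.0921] [ 0.6026 -0.2162  0.1043]
  rect ((581.8201904296875, -224.06967163085938), (41.52446746826172, 12.593652725219727), 6.449807167053223)
  rect ((582.00390625, -224.05087280273438), (41.18126678466797, 12.228757858276367), 5.837236404418945)
stand 2837 0.030488695774425527 ((533.150390625, -228.62603759765625), (200.97982788085938, 66.22179412841797), 3.8844151496887207)
disc 287 [ 0.5786 -0.2149  0.0352] ((570.5257568359375, -225.29884338378906), 37.992942810058594)
head 1104 0.1266 606.6260375976562 186.3824462890625 34.17436599731445
 slot 199 [0.3034 0.9529 0.6076 0.1859] 72.3376
head 1136 0.1266 595.20068359375 36.06439971923828 34.304134368896484
 slot 209 [ 0.9991 -0.0427  0.5951  0.037 ] -2.4466112
scene0.npz
paddle n 302 z [0.0589 0.0937 0.1048]
 top 157 [ 0.5902 -0.2273  0.1016] [ 0.5641 -0.234   0.092 ] [ 0.6088 -0.2201  0.1063]
  rect ((587.5626220703125, -227.31553649902344), (45.600921630859375, 12.368288040161133), 9.502140045166016)
  rect ((586.7506713867188, -227.0527801513672), (44.72744369506836, 10.670308113098145), 5.862807750701904)
stand 1725 0.03160226775473735 ((535.6881713867188, -228.53147888183594), (203.99777221679688, 65.77855682373047), 3.998732328414917)
disc 427 [ 0.5904 -0.2254  0.036 ] ((583.0555419921875, -219.93011474609375), 49.33308029174805)
head 739 0.1268 611.2395629882812 185.7008514404297 36.82062911987305
 slot 38 [0.3086 0.9512 0.605  0.1857] 72.025925
head 756 0.1268 597.974853515625 35.220359802246094 35.83295822143555
 slot 101 [ 0.9989 -0.0472  0.6058  0.0396] -2.7060165
```

```bash
cat > plan.py <<'E'
import numpy as np
from bench import robot
from scipy.spatial.transform import Rotation as R
def plan(tgt,yaw,n,frm=None,nd=3):
    "world straight line from the present pose to tgt/yaw in n rows"
    o=robot.get_obs();p=np.array(o["tool_pos"]);y=o["ee_rot"][2]
    if frm: p=np.array(frm[:3]);y=frm[3]
    dy=(yaw-y+np.pi)%(2*np.pi)-np.pi
    step=(np.array(tgt)-p)/n; rows=[]
    for i in range(n):
        a=y+dy*i/n;c,s=np.cos(a),np.sin(a)
        M=np.array([[c,s,0],[s,-c,0],[0,0,-1]]).T
        # columns of R = tool axes: x=(c,s,0), y=(s,-c,0), z=(0,0,-1)
        l=M@step
        rows.append([round(float(v),nd) for v in (*(l/.2),-dy/n/(np.pi/2))])
    print("from",p.round(4),y.round(4),"d/row mm",np.linalg.norm(step)*1e3,"deg/row",np.degrees(dy/n))
    for k in range(0,n,10):print(rows[k:k+10])
E
python3 - <<'E'
from plan import *
from h import *
c=robot.camera_params("wrist");o=robot.get_obs()
T=c["world_from_camera"];Rt=R.from_euler("xyz",o["ee_rot"]).as_matrix()
print("cam in tool",(Rt.T@(T[:3,3]-o["tool_pos"])).round(4));print((Rt.T@T[:3,:3]).round(3),c["fx"])
for f in ["top0.npz","scene0.npz"]:
    P,_=cloud(f);m=(P[...,2]>.0)&(P[...,2]<.5)&(P[...,0]>.3)&(P[...,0]<.9)&(abs(P[...,1])<.35);q=P[m];i=np.argsort(q[:,2])[-5:];print(q[i])
plan([.585,-.225,.235],np.radians(4.5),20)
E
```

```text
cam in tool [ 0.0794 -0.0004 -0.1711]
[[ 0.001 -0.962 -0.273]
 [ 1.     0.001  0.001]
 [-0.    -0.273  0.962]] 395.684846684011
[[ 0.77474867  0.25041508  0.14807481]
 [ 0.77109525  0.24504622  0.14834329]
 [ 0.81217486 -0.06225362  0.14837761]
 [ 0.70714839 -0.04637449  0.14858742]
 [ 0.74410925 -0.04938318  0.14922635]]
[[ 0.74971299 -0.05513381  0.14974723]
 [ 0.80489192 -0.05278993  0.14976681]
 [ 0.75415751  0.24237224  0.14995612]
 [ 0.8353555   0.2365845   0.15012005]
 [ 0.76994149 -0.05394711  0.15031901]]
from [0.2154 0.5056 0.2124] 2.7388 d/row mm 40.95328964546956 deg/row -7.621031450122142
[[-0.157, -0.132, -0.006, 0.085], [-0.173, -0.11, -0.006, 0.085], [-0.186, -0.086, -0.006, 0.085], [-0.196, -0.061, -0.006, 0.085], [-0.202, -0.034, -0.006, 0.085], [-0.205, -0.007, -0.006, 0.085], [-0.204, 0.02, -0.006, 0.085], [-0.199, 0.047, -0.006, 0.085], [-0.191, 0.073, -0.006, 0.085], [-0.18, 0.098, -0.006, 0.085]]
[[-0.165, 0.121, -0.006, 0.085], [-0.148, 0.142, -0.006, 0.085], [-0.128, 0.16, -0.006, 0.085], [-0.105, 0.175, -0.006, 0.085], [-0.081, 0.188, -0.006, 0.085], [-0.056, 0.197, -0.006, 0.085], [-0.029, 0.203, -0.006, 0.085], [-0.002, 0.205, -0.006, 0.085], [0.025, 0.203, -0.006, 0.085], [0.052, 0.198, -0.006, 0.085]]
```

```bash
python3 -m crank '[[-0.157,-0.132,-0.006,0.085],[-0.173,-0.11,-0.006,0.085],[-0.186,-0.086,-0.006,0.085],[-0.196,-0.061,-0.006,0.085],[-0.202,-0.034,-0.006,0.085],[-0.205,-0.007,-0.006,0.085],[-0.204,0.02,-0.006,0.085],[-0.199,0.047,-0.006,0.085],[-0.191,0.073,-0.006,0.085],[-0.18,0.098,-0.006,0.085]]' -1 && python3 -m crank '[[-0.165,0.121,-0.006,0.085],[-0.148,0.142,-0.006,0.085],[-0.128,0.16,-0.006,0.085],[-0.105,0.175,-0.006,0.085],[-0.081,0.188,-0.006,0.085],[-0.056,0.197,-0.006,0.085],[-0.029,0.203,-0.006,0.085],[-0.002,0.205,-0.006,0.085],[0.025,0.203,-0.006,0.085],[0.052,0.198,-0.006,0.085]]'
cat > look.py <<'E'
import sys
from plan import *
import cv2
def look(tag):
    o=robot.get_obs();c=robot.camera_params("wrist");p,d=robot.snapshot("wrist")
    o2=robot.get_obs();print("pose",o["tool_pos"].round(4),o["ee_rot"].round(4),"after",o2["tool_pos"].round(4),"t",o2["time"])
    cv2.imwrite(f"pics/{tag}.png",np.clip(p[:,:,::-1]*1.4,0,255).astype(np.uint8))
    np.savez(f"{tag}.npz",p=p,d=d,T=c["world_from_camera"],K=[c["fx"],c["fy"],c["cx"],c["cy"]],D=c["distortion"])
if __name__=="__main__":look(sys.argv[1])
E
python3 look.py w1
```

```text
time: 1.35
tool_pos: [0.4, 0.1386, 0.2251]
ee_rot: [-3.141, 0.0, 1.399]
wrist_force: [0.1, 0.2, -0.2]
width: 0.0938
time: 2.6
tool_pos: [0.5824, -0.2279, 0.2367]
ee_rot: [-3.141, 0.001, 0.064]
wrist_force: [0.8, 0.8, 0.2]
width: 0.0937
pose [ 0.5824 -0.2279  0.2367] [-3.1407e+00  1.0000e-03  6.4000e-02] after [ 0.5835 -0.2328  0.2353] t 2.65
```

View pics/w1.png

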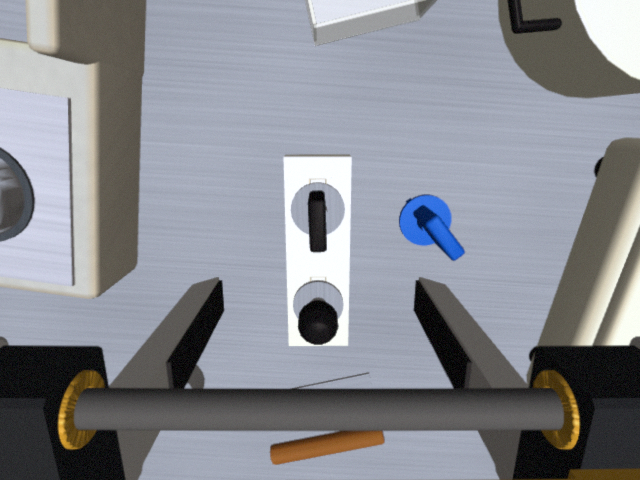

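The paddle, edge-on, is at (318,221) in the wrist view, with the round knob at (318,322). The arm was still settling, so I'll take a second shot for the numbers.

```bash
python3 look.py w2
cat > meas.py <<'E'
import sys
from h import *
def key(f,zlo,zhi,c,r=.04):
    P,p=cloud(f);g=p.mean(-1);m=(abs(P[...,0]-c[0])<r)&(abs(P[...,1]-c[1])<r)&(P[...,2]>zlo)&(P[...,2]<zhi)&(g<60)
    q=P[m];print("paddle",len(q),np.percentile(q[:,2],[2,50,98]).round(4),cv2.minAreaRect(q[:,:2].astype(np.float32)*1000))
    t=q[q[:,2]>np.percentile(q[:,2],98)-.008];print(" top",len(t),t.mean(0).round(4),cv2.minAreaRect(t[:,:2].astype(np.float32)*1000))
if __name__=="__main__":
    f=sys.argv[1];key(f,.06,.115,(.584,-.225))
    P,p=cloud(f);X,Y,Z=P[...,0],P[...,1],P[...,2];g=p.mean(-1)
    m=(abs(X-.53)<.13)&(abs(Y+.215)<.07)&(abs(Z-.03)<.006)&(g>110);q=P[m];print("stand",len(q),q[:,2].mean(),cv2.minAreaRect(q[:,:2].astype(np.float32)*1000))
E
python3 meas.py w2.npz; python3 -c "
from bench import robot
print(robot.get_obs()['tool_pos'],robot.get_obs()['ee_rot'])"
```

```text
pose [ 0.5835 -0.2328  0.2353] [3.1389e+00 1.1000e-03 5.6700e-02] after [ 0.5825 -0.2302  0.2351] t 2.7
paddle 1012 [0.0692 0.1013 0.103 ] ((585.8419799804688, -226.99844360351562), (43.04197692871094, 13.833555221557617), 5.881211757659912)
 top 899 [ 0.587  -0.227   0.1013] ((585.8116455078125, -227.00216674804688), (42.9841194152832, 13.827923774719238), 5.901566505432129)
stand 9173 0.030950171861438044 ((534.8985595703125, -230.4474334716797), (200.97337341308594, 64.14205932617188), 3.9163014888763428)
[ 0.58250748 -0.23017816  0.23508959] [-3.14131556e+00  2.57141509e-03  6.34599017e-02]
```

```bash
python3 -m crank '[[0.01,0,0.11,-0.012],[0,0,0.11,0],[0,0,0.11,0],[0,0,0.11,0],[0,0,0.11,0],[0,0,0.11,0],[0,0,0.11,0],[0,0,0.075,0],[0,0,0,0],[0,0,0,0]]' -1; python3 look.py w3;python3 meas.py w3.npz
```

```text
time: 3.95
tool_pos: [0.5847, -0.2267, 0.0695]
ee_rot: [3.141, -0.001, 0.088]
wrist_force: [0.4, -0.5, 0.3]
width: 0.0938
pose [ 0.5847 -0.2267  0.0695] [ 3.141e+00 -1.400e-03  8.760e-02] after [ 0.5849 -0.2269  0.0698] t 4.0
paddle 4256 [0.0648 0.1012 0.1028] ((585.510498046875, -226.8222198486328), (44.21728515625, 13.903932571411133), 5.4459404945373535)
 top 3440 [ 0.5881 -0.2267  0.1012] ((585.5159301757812, -226.84219360351562), (44.22271728515625, 13.78792953491211), 5.546593189239502)
stand 19395 0.030899994329788433 ((535.158447265625, -230.4921417236328), (200.50881958007812, 64.4145278930664), 3.8943030834198)
```

View pics/w3.png

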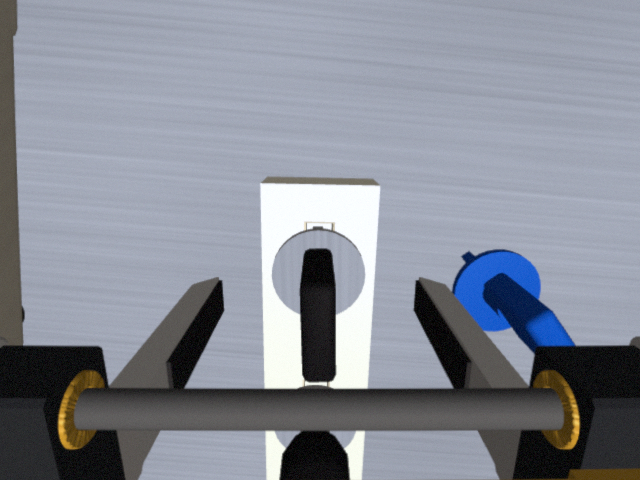

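The paddle (318,315) is centred between the jaws and aligned with them. I'll close and check the grip.

```bash
python3 -m crank '[[0,0,0,0],[0,0,0,0],[0,0,0,0],[0,0,0,0],[0,0,0,0],[0,0,0,0],[0,0,0,0],[0,0,0,0],[0,0,0,0],[0,0,0,0]]' 1; python3 -m crank '[[0,0,-0.04,0],[0,0,-0.1,0],[0,0,-0.1,0],[0,0,-0.1,0],[0,0,-0.1,0],[0,0,-0.1,0],[0,0,-0.1,0],[0,0,-0.1,0],[0,0,0,0],[0,0,0,0]]';python3 look.py w4
```

```text
time: 5.25
tool_pos: [0.5841, -0.2266, 0.0685]
ee_rot: [-3.141, -0.0, 0.087]
wrist_force: [-0.3, -0.3, -0.3]
width: 0.0142
time: 6.5
tool_pos: [0.584, -0.2266, 0.2164]
ee_rot: [-3.141, 0.0, 0.087]
wrist_force: [-0.4, 0.8, -1.8]
width: 0.014
pose [ 0.584  -0.2266  0.2164] [-3.1415  0.      0.0873] after [ 0.5837 -0.2264  0.2156] t 6.55
```

View pics/w4.png

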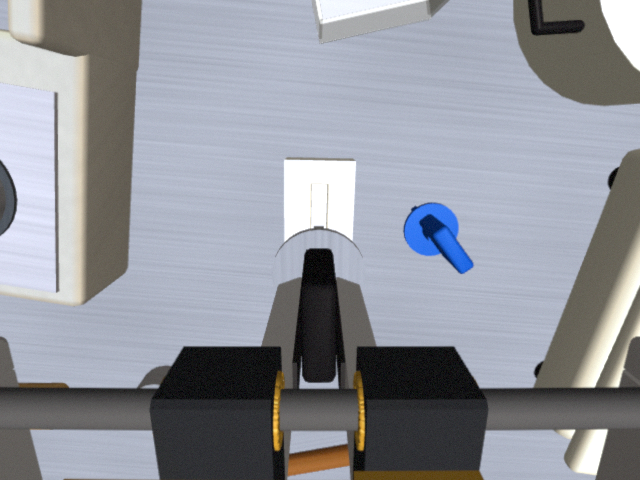

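The key is held (opening 14 mm) and clear of the stand. Next I'll move short of the lock with the blade at slot yaw, and measure the lock with the wrist camera.

Run:
```python
from plan import *
plan([.58,.09,.228],np.radians(72.2),10,frm=(.584,-.2266,.216,.0873))
```

```text
Traceback (most recent call last):
  File "plan.py", line 16, in plan
    print("from",p.round(4),y.round(4),"d/row mm",np.linalg.norm(step)*1e3,"deg/row",np.degrees(dy/n))
                            ^^^^^^^
AttributeError: 'float' object has no attribute 'round'
```

```bash
sed -i 's/y.round(4),/round(float(y),4),/' plan.py
python3 - <<'E'
from plan import *
plan([.58,.09,.228],np.radians(72.2),10,frm=(.584,-.2266,.216,.0873))
E
```

```text
from [ 0.584  -0.2266  0.216 ] 0.0873 d/row mm 31.68525840197615 deg/row 6.7198078448507905
[[0.012, -0.158, -0.006, -0.075], [0.03, -0.155, -0.006, -0.075], [0.048, -0.151, -0.006, -0.075], [0.065, -0.144, -0.006, -0.075], [0.082, -0.135, -0.006, -0.075], [0.097, -0.125, -0.006, -0.075], [0.111, -0.113, -0.006, -0.075], [0.124, -0.099, -0.006, -0.075], [0.134, -0.084, -0.006, -0.075], [0.143, -0.068, -0.006, -0.075]]
```

```bash
python3 -m crank '[[0.012,-0.158,-0.006,-0.075],[0.03,-0.155,-0.006,-0.075],[0.048,-0.151,-0.006,-0.075],[0.065,-0.144,-0.006,-0.075],[0.082,-0.135,-0.006,-0.075],[0.097,-0.125,-0.006,-0.075],[0.111,-0.113,-0.006,-0.075],[0.124,-0.099,-0.006,-0.075],[0.134,-0.084,-0.006,-0.075],[0.143,-0.068,-0.006,-0.075]]'; python3 look.py w5;python3 look.py w6;python3 look.py w7
```

```text
time: 7.8
tool_pos: [0.5785, 0.0908, 0.2271]
ee_rot: [-3.139, 0.001, 1.269]
wrist_force: [0.5, -0.2, -1.5]
width: 0.0136
pose [0.5785 0.0908 0.2271] [-3.1394e+00  8.0000e-04  1.2692e+00] after [0.5781 0.095  0.2273] t 7.85
pose [0.5781 0.095  0.2273] [-3.1381e+00 -3.1000e-03  1.2762e+00] after [0.5783 0.0928 0.2273] t 7.9
pose [0.5783 0.0928 0.2273] [-3.1390e+00 -7.0000e-04  1.2704e+00] after [0.5785 0.091  0.2273] t 7.95
```

View pics/w7.png

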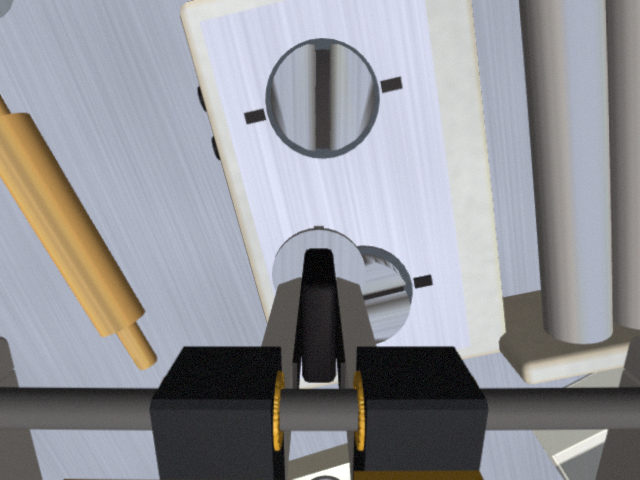

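The open lock is at (322,98) with its slot nearly parallel to the blade, and the closed lock is partly hidden at (370,295). I'll measure the lock and the held key in the same picture.

Run:
```python
from h import *
from meas import key
for f in ["w6.npz","w7.npz"]:
    P,p=cloud(f);X,Y,Z=P[...,0],P[...,1],P[...,2]
    m=(np.hypot(X-.608,Y-.186)<.05)&(Z>.118)&(Z<.135)
    q=P[m];(cx,cy),r=cv2.minEnclosingCircle(q[:,:2].astype(np.float32)*1000)
    print("head",len(q),np.median(q[:,2]).round(4),cx,cy,r)
    el=cv2.fitEllipse(cv2.convexHull((q[:,:2]*1000).astype(np.float32)));print(el)
    cc=np.array(el[0])/1000
    m=(np.hypot(X-cc[0],Y-cc[1])<.030)&(Z<.1155)&(Z>.09)
    q=P[m][:,:2];l=cv2.fitLine(q.astype(np.float32),cv2.DIST_HUBER,0,.01,.01).ravel()
    n=np.array([-l[1],l[0]]);print(" slot deg",np.degrees(np.arctan2(l[1],l[0]))%180,"line offset of centre mm",(cc-l[2:])@n*1e3, np.median(P[m][:,2]))
    r=cv2.minAreaRect(q.astype(np.float32)*1000);print(r)
    key(f,.19,.275,(.579,.092))
```

```text
head 7246 0.1266 609.45654296875 184.79209899902344 33.972381591796875
((609.4544677734375, 184.8605194091797), (67.40594482421875, 67.6161880493164), 76.32174682617188)
 slot deg 72.89738 line offset of centre mm 0.22331604965340032 0.10746663643700524
((609.5242919921875, 184.9897918701172), (59.66546630859375, 10.019708633422852), 72.98892211914062)
paddle 6130 [0.2218 0.2601 0.2732] ((578.6766967773438, 96.77704620361328), (39.56629180908203, 37.027679443359375), 33.2922477722168)
 top 570 [0.5804 0.1016 0.2702] ((578.7152709960938, 96.11737060546875), (17.163127899169922, 37.040828704833984), 73.06094360351562)
head 7327 0.1266 609.55908203125 184.77743530273438 34.10288619995117
((609.4598999023438, 184.8455352783203), (67.50910186767578, 67.77259826660156), 102.86529541015625)
 slot deg 73.11091 line offset of centre mm -0.05157464228013514 0.1074223754660851
((609.3504028320312, 184.889892578125), (59.96046447753906, 9.930262565612793), 73.1965560913086)
paddle 6160 [0.2213 0.26   0.2731] ((579.0655517578125, 94.20671844482422), (37.67433166503906, 38.766563415527344), 26.89703941345215)
 top 587 [0.5806 0.0996 0.27  ] ((579.1392822265625, 93.79092407226562), (17.29649543762207, 36.975242614746094), 73.31835174560547)
```

```bash
python3 -m crank '[[0.08,0.007,0,-0.006],[0.1,0,0,0],[0.1,0,0,0],[0.1,0,0,0],[0.07,0,0,0],[0.035,0,0,0],[0,0,0,0],[0,0,0,0],[0,0,0,0],[0,0,0,0]]'; python3 look.py w8; python3 -c "
from plan import *
o=robot.get_obs();print(o['tool_pos'],o['ee_rot'])
y=o['ee_rot'][2];c,s=np.cos(y),np.sin(y);d=np.array([.6095,.1848])-o['tool_pos'][:2]
print('key err tool x,y mm',(d@[c,s]-.0015)*1e3,d@[s,-c]*1e3)"
```

```text
time: 9.2
tool_pos: [0.6089, 0.1817, 0.2287]
ee_rot: [3.141, -0.0, 1.274]
wrist_force: [0.5, -1.2, -1.7]
width: 0.0139
pose [0.6089 0.1817 0.2287] [ 3.1413e+00 -1.0000e-04  1.2742e+00] after [0.6089 0.1818 0.2286] t 9.25
[0.60890273 0.18177495 0.22862713] [ 3.14141007e+00 -1.47073555e-04  1.27426014e+00]
key err tool x,y mm 1.5675477132165307 -0.31274521995773746
```

View pics/w8.png

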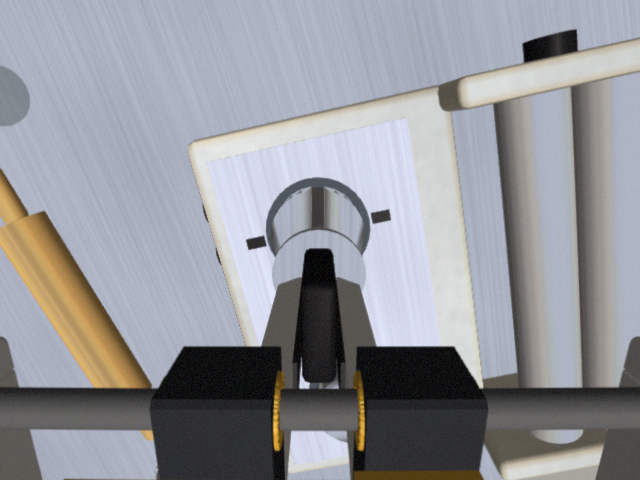

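The slot at (318,205) lines up with the blade, and the paddle sits over the head. I'll descend, slowing towards the end.

```bash
python3 -m crank '[[0.007,0,0.06,0],[0,0,0.06,0],[0,0,0.05,0],[0,0,0.03,0],[0,0,0.03,0],[0,0,0.03,0],[0,0,0.025,0],[0,0,0.02,0],[0,0,0,0],[0,0,0,0]]'; python3 look.py w9; python3 -c "
from plan import *
o=robot.get_obs();print(o['tool_pos'],o['ee_rot'],o['wrist_force'],o['wrist_torque'])"
```

```text
time: 10.5
tool_pos: [0.6094, 0.1835, 0.1677]
ee_rot: [3.141, -0.0, 1.275]
wrist_force: [-0.4, -0.3, -1.4]
width: 0.0135
pose [0.6094 0.1835 0.1677] [ 3.1412e+00 -3.0000e-04  1.2749e+00] after [0.6095 0.1835 0.1679] t 10.55
[0.60947821 0.18348967 0.16785264] [ 3.14101315e+00 -3.68930287e-04  1.27476366e+00] [ 0.94291611  0.7954396  -0.5116315 ] [-0.03254932  0.09467035  0.00859767]
```

View pics/w9.png

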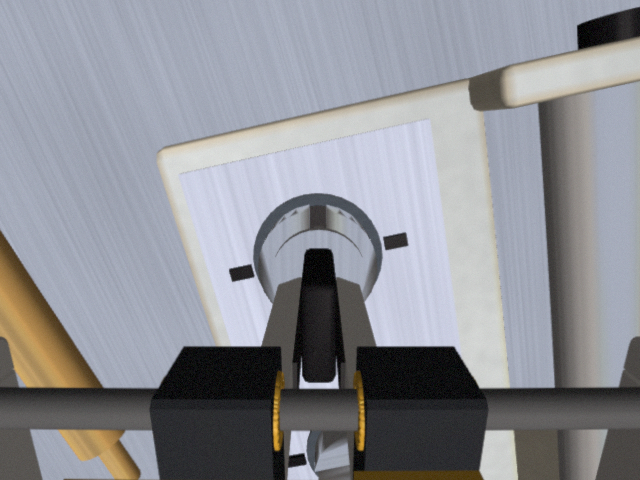

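The blade is about 13 mm into the slot with no contact force. I'll lower 2 mm more and start the clockwise turn.

```bash
python3 -m crank '[[0,0,0.012,0],[0,0,0,0],[0,0,0,0.05],[0,0,0,0.07],[0,0,0,0.07],[0,0,0,0.07],[0,0,0,0.07],[0,0,0,0.07],[0,0,0,0.07],[0,0,0,0.07]]'; python3 look.py w10; python3 -c "
from plan import *
o=robot.get_obs();print(o['tool_pos'],o['ee_rot'],o['wrist_force'],o['wrist_torque'],o['width'])"
```

```text
time: 11.8
tool_pos: [0.6081, 0.1843, 0.1655]
ee_rot: [-3.139, 0.002, 0.424]
wrist_force: [-3.2, 1.2, 1.2]
width: 0.0139
pose [0.6081 0.1843 0.1655] [-3.1393e+00  1.5000e-03  4.2410e-01] after [0.6081 0.1843 0.1655] t 11.85
[0.60813441 0.18433636 0.16548642] [-3.13938827e+00  1.47926521e-03  4.21876675e-01] [-4.2083563   1.50306186  1.21317342] [0.28145734 0.86809008 0.00854312] 0.013892181031152227
```

View pics/w10.png

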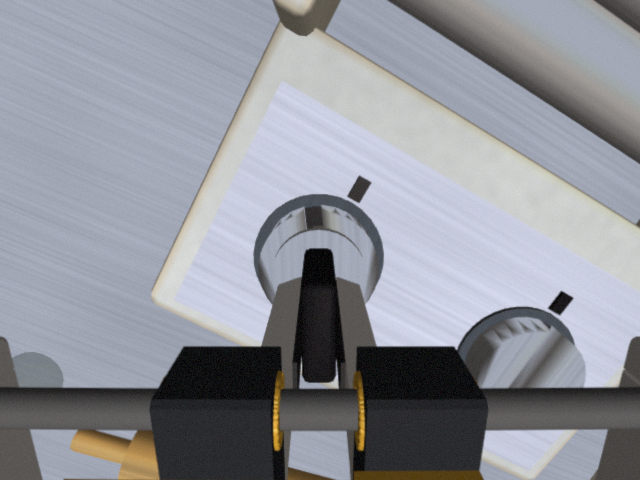

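The head follows the key (slot at (318,215), closed lock untouched at the right). I'll finish the turn with the play included.

```bash
python3 -m crank '[[0,0,0,0.06],[0,0,0,0.06],[0,0,0,0.06],[0,0,0,0.06],[0,0,0,0.05],[0,0,0,0.04],[0,0,0,0.035],[0,0,0,0.03],[0,0,0,0],[0,0,0,0]]'; python3 look.py w11; python3 -c "
from plan import *
o=robot.get_obs();print(o['tool_pos'],o['ee_rot'],o['wrist_force'],o['wrist_torque'],o['width'])"
cat > slot.py <<'E'
import sys
from h import *
P,p=cloud(sys.argv[1]);X,Y,Z=P[...,0],P[...,1],P[...,2]
# slot flare: points within the head annulus, below the rim
for n,c in (("open",(.6095,.1848)),("other",(.5985,.0345))):
  r=np.hypot(X-c[0],Y-c[1]);m=(r<.0325)&(Z<.1155)&(Z>.09);q=P[m][:,:2]-c
  if len(q)<20:print(n,"few",len(q));continue
  l=cv2.fitLine(q.astype(np.float32),cv2.DIST_HUBER,0,.01,.01).ravel();mu=np.median(q,0)
  print(n,len(q),"slot fit deg",np.degrees(np.arctan2(l[1],l[0])),"median pt from axis mm",mu*1e3,"bearing",np.degrees(np.arctan2(mu[1],mu[0])))
E
python3 slot.py w11.npz
```

```text
time: 13.1
tool_pos: [0.6081, 0.1851, 0.1655]
ee_rot: [-3.139, 0.003, -0.19]
wrist_force: [-4.3, 3.5, 2.5]
width: 0.0138
pose [0.6081 0.1851 0.1655] [-3.1393e+00  2.8000e-03 -1.9020e-01] after [0.6081 0.185  0.1655] t 13.15
[0.60805795 0.18503045 0.16545727] [-3.13936926e+00  2.82810803e-03 -1.90241184e-01] [-4.02129643  2.91856362  1.06328953] [0.75336901 1.11002941 0.19016276] 0.013691825084126745
open 345 slot fit deg 19.075363 median pt from axis mm [26.14147618 -2.01067569] bearing -4.398254125987163
other 1456 slot fit deg -2.3941348 median pt from axis mm [ 4.45129087 -3.98660444] bearing -41.84782724548671
```

View pics/w11.png

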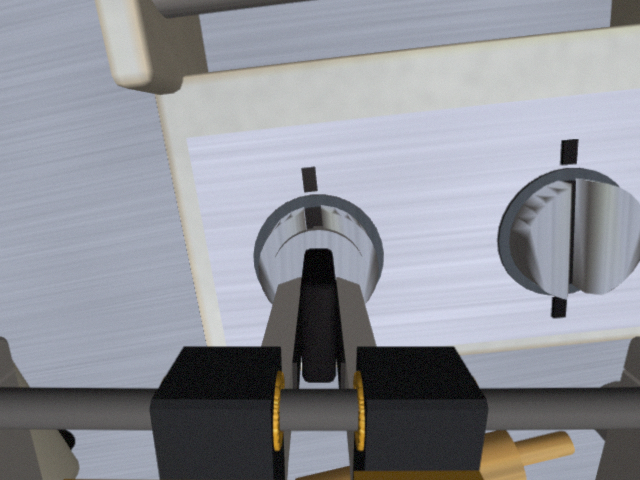

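The slot at (313,217) now points at the bar (309,180), with bearing about -4.4°, which is the expected stop. The closed lock is unchanged. I'll push a few degrees more to confirm the stop through the torque, then ease back.

```bash
python3 -m crank '[[0,0,0,0.02],[0,0,0,0.02],[0,0,0,0],[0,0,0,0],[0,0,0,0],[0,0,0,0],[0,0,0,0],[0,0,0,0],[0,0,0,0],[0,0,0,0]]'; python3 -c "
from plan import *
o=robot.get_obs();print(o['tool_pos'],o['ee_rot'],o['wrist_force'],o['wrist_torque'],o['width'])"
```

```text
time: 14.4
tool_pos: [0.6081, 0.185, 0.1655]
ee_rot: [-3.14, 0.003, -0.251]
wrist_force: [-4.7, 3.5, 1.6]
width: 0.0144
[0.60812396 0.18504896 0.16547789] [-3.13974751e+00  2.63251515e-03 -2.51394317e-01] [-4.65630692  3.46153911  1.61567433] [0.67861872 1.04204377 0.677971  ] 0.014354050053712932
```

Torque rose from 0.19 to 0.68 N m, so it is against the stop. I'll ease the torque off and open.

```bash
python3 -m crank '[[0,0,0,-0.02],[0,0,0,-0.02],[0,0,0,0],[0,0,0,0],[0,0,0,0],[0,0,0,0],[0,0,0,0],[0,0,0,0],[0,0,0,0],[0,0,0,0]]'; python3 -m crank '[[0,0,0,0],[0,0,0,0],[0,0,0,0],[0,0,0,0],[0,0,0,0],[0,0,0,0],[0,0,0,0],[0,0,0,0],[0,0,0,0],[0,0,0,0]]' -1;python3 -m crank '[[0,0,-0.05,0],[0,0,-0.1,0],[0,0,-0.1,0],[0,0,-0.1,0],[0,0,-0.1,0],[0,0,-0.1,0],[0,0,-0.05,0],[0,0,0,0],[0,0,0,0],[0,0,0,0]]';python3 look.py w12; python3 slot.py w12.npz; python3 -c "
from meas import *
key('w12.npz',.155,.21,(.6095,.1848),.045)"
```

```text
time: 15.65
tool_pos: [0.6081, 0.1851, 0.1655]
ee_rot: [-3.139, 0.003, -0.19]
wrist_force: [-4.2, 2.9, 2.1]
width: 0.0136
time: 16.9
tool_pos: [0.6093, 0.1835, 0.1651]
ee_rot: [-3.141, -0.0, -0.194]
wrist_force: [-0.6, 0.1, -0.2]
width: 0.0941
time: 18.15
tool_pos: [0.609, 0.1834, 0.2838]
ee_rot: [3.141, 0.002, -0.194]
wrist_force: [-1.4, 0.6, -0.4]
width: 0.094
pose [0.609  0.1834 0.2838] [ 3.1408e+00  2.0000e-03 -1.9390e-01] after [0.609  0.1834 0.284 ] t 18.2
open 138 slot fit deg -49.598682 median pt from axis mm [27.1556352  -2.13696919] bearing -4.499526827871282
other 703 slot fit deg -2.7640202 median pt from axis mm [ 1.99008642 -2.86843034] bearing -55.247498788765654
paddle 1417 [0.1614 0.1982 0.2   ] ((609.4054565429688, 184.43783569335938), (13.770989418029785, 43.01871109008789), 80.08647155761719)
 top 1224 [0.6104 0.1842 0.1983] ((609.3675537109375, 184.4777374267578), (13.705412864685059, 43.01329040527344), 79.31995391845703)
```

View pics/w12.png

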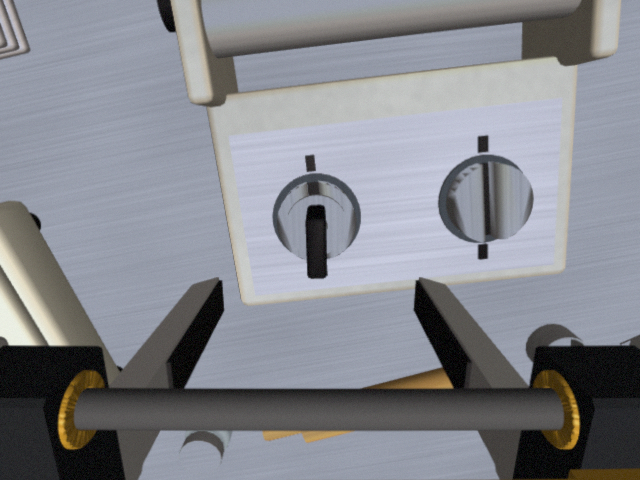

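The key stands upright in the open lock at (317,240), with the paddle centre within 1 mm of the axis and its top at 0.198 m, so it is fully seated. Both slots point at their bars, and the gripper is clear. I'll hand the job in.

```bash
python3 -c "
from bench import robot
print(robot.close_job())"
```

```text
the job is handed in; nothing more can be done
None
```

I set the black paddle key into the open (left) lock, turned it clockwise to the stop, let it go and handed the job in at about 18 s.

My last checks, made after letting go:
- **Key:** it stands upright. The paddle centre is within about 1 mm of the lock's axis and about 47 mm above the head, so it is fully seated.
- **Open lock:** its slot bears about -4.5°, against an expected stop of about -4.3°, so the lock angle is about 1.57. Torque rose to 0.68 N m at the stop, and I eased it off before letting go. The line fits to this slot gave no usable angle with the key covering it, so I relied on the bearing of its visible end, the torque and the picture.
- **Other lock:** its slot still points at its bars, at -2.4° to -2.8° throughout.
- **Gripper:** it is open and about 12 cm above where it let go, with nothing near it.

The fixed cameras disagreed with the wrist camera by 2 to 5 mm, so I used the wrist camera's positions for the grasp and the fit.

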